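Put the hand brush away and shut the sliding hatch

TASK

Put the hand brush flat into the open compartment of the wooden tool case, then push the case's sliding hatch shut, slowly at the end, until its catch snaps and the hatch stays fully home against the cork buffer. Stop pushing when you feel it come up against the buffer, so that it is not rammed, and leave the wooden billet, the whetstone and the gouge where they are.

Things in the scene. Friction and masses are not known exactly. Their poses are not given: they have to be found in the camera images.
- case: Low wooden tool case, 220 x 400 mm, 70 mm high over its guide rails, fixed to the bench. Origin: centre of its underside, z up. The hatch runs along the case's own y and shuts towards +y. The open compartment spans x -98 to +98, y 0 to +150 mm; floor 6 mm, rim 52 mm above the bench. The -y half has a fixed deck on which the open hatch lies.
- keeper_block (a point): Point fixed on top of the case's +y end block (case frame x 0, y +175, z 52 mm). On the block sits the keeper: a bar with a cork buffer, and at x +44 to +86 mm, y from +114 mm, up to 88 mm high, a sprung steel roller, the catch. The keeper is clamped at an unmeasured setting: the buffer's face lies anywhere from y +152 to +176 mm (case frame).
- hatch (a joint): Hatch travel towards shut, m; 0 = fully open, leading edge at case y -2 mm; starts at 0 to 0.015. It meets the firm buffer somewhere from 0.154 to 0.178. Drag 1 N plus 6 N at 0.1 m/s; from 10 mm before the buffer the catch resists with up to about 10 N; the last 2 mm it draws the hatch home and keeps it there. Push these last 30 mm at about 10 mm/s: over 40 N on the buffer is ramming.
- pull (a point): Centre of the top face of the hatch's pull, a wooden block 70 mm along the case's x, 16 mm along its y, standing 26 mm above the hatch; its top is 88 mm above the bench. It moves with the hatch, 100 mm behind the leading edge. Push it on its flat -y side, or pinch it across the 16 mm.
- brush: Hand brush, 123 mm along its x, 60 mm along its y, 39 mm high, lying on the bench on its bristles: a wooden back (the upper 18 mm) over a block of stiff bristles. Origin at the centre of its underside, z up. Grip it across its 60 mm width, on the back. Weight about 100 g.
- billet: Bystander: plain split wooden block, 56 x 104 x 46 mm; origin at the centre of its underside. Leave it.
- stone: Bystander: grey whetstone, 87 x 156 x 27 mm; origin at the centre of its underside. Leave it.
- gouge: Bystander: gouge with a dark handle, 225 x 72 x 27 mm; origin at the centre of its underside. Leave it.

How it is judged:
By the outcome, as a careful person would: the job done as asked, in the order asked, and still so for the second after the job is handed in, with the robot touching nothing.
It also fails if it takes over 54 s, if anything falls off the work surface, if the arm or the gripper's body presses on something with over 40 N, if the wrist force passes 120 N, or if a joint passes its speed limit or range.

ROBOT

A 6-joint arm with a two-finger parallel gripper is mounted at the origin on a cart in front of the work surface, level with it; the furniture and walls round the work are solid. World frame = base frame: x ahead of the robot, y to its left, z up, the work surface at z = 0. Lengths are in m, angles in rad, forces in N, time in s.
With the tool pointing down it reaches from about 0.35 to 0.975 m from the base axis. Payload 7.1 kg.
Tool frame: the origin (TCP) lies on the centre line of the jaws, within the pads' length; the fingertips stand 11 mm ahead of it and the grasp point (between the pads) lies 8 mm behind it; z points along the fingers, y is the line along which they close (so a half turn about z gives the same grasp; the last joint's range is limited). The gripper opens to 88 mm and grips with 3 to 60 N. Pads are 20 mm wide; open, the fingers measure 115 mm over their backs; the gripper's body (75 mm by 178 mm) begins 61 mm behind the grasp point.
Start: joints at [-1.158, 0.423, 1.63, -0, 1.089, -0.019], TCP at [0.262, -0.568, 0.234] pointing down, gripper open.
Joint ranges: [-3, 3], [-0.9, 2.11], [0.09, 2.58], [-1.31, 4.45], [0.11, 2.69], [-2.54, 2.54]. Speed limits (rad/s): [2.39, 2.39, 3.01, 3.14, 3.14, 3.14].

INTERFACE

Orientations are given as a rotation vector (axis times angle).
In Python, from cell import status, grab_frame, get_calibration, r, look_for, landmark_of gives the robot as it stands.
- The arm moves only by the shell command python3 -m crank 'ROWS' [OPENING] [FORCE]. ROWS is JSON, a list that holds one entry, the list of rows, each a list of 6 numbers: the shift along the tool's x, y, z in m, then the turn, a rotation vector about the tool's x, y, z in degrees. A call has 1 to 10 rows; each row is the pose to reach, as a shift and turn from the pose commanded when the call began, along the tool's axes at that moment; what a row does not reach only later rows make up. A row lasts 1/8 s, in which the tool goes at most 62.5 mm and 10.7 degrees, less where a joint would pass 70% of its speed; a pose out of reach is approached as far as the arm can. A call with a gripper value outside its range is refused whole. OPENING is the closure, from -1 (fully open) to 1 (shut), set as the call begins (- or left out, the last holds). The fingers move at their own pace and stop on an object; FORCE is the grip in N (left out, the last holds). Time passes only in rows, so rows that repeat a pose let the fingers close. It gives the time, the measured TCP pose, the force, the opening and the grip force at its end, in the units of the state.
- status.get_obs(): the state, without advancing time (a new reading comes with each control period).
- grab_frame(name): name is "side" or "top" or "wrist"; returns (picture, depth): 480x640x3 uint8, red, green, blue; 480x640 float32, m along the optical axis (not along the pixel's ray), 0 where there is no reading.
- get_calibration(name): a dict with "fov_y" (degrees; the focal length in pixels is half the picture's height over the tangent of half this angle, whatever the lens; pixels are square), "cx", "cy" (the principal point, pixels), "dist_coeffs" ([k1, k2, p1, p2, k3] as OpenCV has them; the pictures are not rectified), "R" (3x3) and "t" (3): a world point X has camera coordinates R X + t. Camera axes: x right, y down, z forward; pixel columns grow to the right and rows downward; lengths in m; the calibration is good to about 2 mm. A picture is of the moment at which its call begins: read the wrist's pose just before it. get_calibration takes no time and is no camera call; for the wrist camera it gives the pose at the moment of the call.
- r.finish_job(): hands the job in; it is judged then, once.
Trained networks look in the newest picture that a camera, given by its name, has taken for a name from the list of things; names that differ only in an ending like _2 or _b are one class to them, and where a whole thing is asked for, a point or a joint stands for the part that bears it (a point fixed in the world has none). Each returns a list of dicts, best first, with "score" (0 to 1); they miss things now and then, are a little off and sometimes report something else, mostly with a low value. They report only what shows in the picture. A call takes as long as a camera call.
- look_for(target, camera): "xy" ([column, row] in pixels, amid what is visible of it).
- landmark_of(target, camera): "xy" ([column, row] in pixels: a listed point, or the origin of a listed thing).
The state is a dict: "time": time; "joint_positions": joint angles; "joint_velocities": joint speeds; "joint_torque": joint torques, N m; "position": TCP position; "ee_rot": TCP orientation; "ft_force": force on the tool from outside, world axes, zero at the start; "moment": the same for the moment, N m; "finger_gap": finger opening in m; "grasp_force": force on a finger pad.
Only numpy, scipy, OpenCV 4.12 (cv2) and the standard library are available. Lean on these libraries where they do the work, as an engineer would, in place of code of your own. Each camera call takes 0.05 s, during which the arm holds its last target. There are 200 camera calls.

## Working session

There is one attempt and no reset: what is moved stays moved. The work goes in short steps, Python scripts to look and compute and a shell command to move; the robot and the scene stay as the last step left them, time stands still between calls to the robot, and variables do not carry over. Pictures are saved under pics/ and viewed, at most 10 in all, crops included, and the job is handed in when it is done.

```bash
mkdir -p pics; ls; cat > h.py <<'E'
import numpy as np, cv2
from cell import status, grab_frame, get_calibration, r, look_for, landmark_of
from scipy.spatial.transform import Rotation as Ro
def K(c):
    f=240/np.tan(np.radians(c['fov_y'])/2)
    return np.array([[f,0,c['cx']],[0,f,c['cy']],[0,0,1]])
def ray(c,xy):
    p=cv2.undistortPoints(np.array([[xy]],float),K(c),np.array(c['dist_coeffs'],float))[0,0]
    return np.array([p[0],p[1],1.])
def at_depth(c,xy,d): return np.array(c['R']).T@(ray(c,xy)*d-np.array(c['t']))
def at_z(c,xy,z):
    R=np.array(c['R']);o=-R.T@np.array(c['t']);v=R.T@ray(c,xy)
    return o+v*(z-o[2])/v[2]
def proj(c,X):
    return cv2.projectPoints(np.array(X,float).reshape(-1,1,3),cv2.Rodrigues(np.array(c['R']))[0],np.array(c['t'],float),K(c),np.array(c['dist_coeffs'],float))[0].reshape(-1,2)
def cloud(c,d):
    v,u=np.nonzero(d>0)
    p=cv2.undistortPoints(np.stack([u,v],1).astype(float).reshape(-1,1,2),K(c),np.array(c['dist_coeffs'],float))[:,0]
    z=d[v,u]; return np.stack([u,v],1),(np.column_stack([p*z[:,None],z])-np.array(c['t']))@np.array(c['R'])
E
python3 - <<'E'
from h import *
np.set_printoptions(precision=3,suppress=True)
print(status.get_obs())
ims=[]
for n in ['top','side']:
    c=get_calibration(n);im,d=grab_frame(n);ims.append(im);np.savez(f'{n}0.npz',im=im,d=d)
    for t in ['case','keeper_block','hatch','pull','brush','billet','stone','gouge']:
        for o in landmark_of(t,n)[:2]:
            print(n,t,round(o['score'],2),np.round(o['xy']),at_z(c,o['xy'],{'keeper_block':.052,'pull':.088}.get(t,0)))
cv2.imwrite('pics/top0.png',ims[0][...,::-1]);cv2.imwrite('pics/side0.png',ims[1][...,::-1])
E
```

```text
pics
{'time': 0.0, 'joint_positions': array([-1.158,  0.424,  1.631, -0.   ,  1.089, -0.019]), 'joint_velocities': array([ 0.   ,  0.   , -0.   ,  0.001,  0.   ,  0.   ]), 'joint_torque': array([ -0.   , -54.463, -27.367,   0.064,   0.023,  -0.   ]), 'position': array([ 0.261, -0.567,  0.233]), 'ee_rot': array([-3.067, -0.673,  0.001]), 'ft_force': array([-0.431, -0.534, -0.314]), 'moment': array([ 0.035, -0.022, -0.005]), 'grasp_force': 0.0, 'finger_gap': 0.08794624153712971}
top case 0.78 [299. 276.] [0.522 0.052 0.   ]
top keeper_block 0.97 [218. 266.] [0.531 0.232 0.052]Traceback (most recent call last):
  File "<stdin>", line 8, in <module>
ValueError: it knows: billet, brush, case, gouge, keeper_block, pull, stone
```

```bash
python3 - <<'E'
from h import *
np.set_printoptions(precision=3,suppress=True)
ims=[]
for n in ['top','side']:
    c=get_calibration(n);im,d=grab_frame(n);ims.append(im);np.savez(f'{n}0.npz',im=im,d=d)
    for t in ['case','keeper_block','pull','brush','billet','stone','gouge']:
        for o in landmark_of(t,n)[:2]:
            print(n,t,round(o['score'],2),np.round(o['xy']),at_z(c,o['xy'],{'keeper_block':.052,'pull':.088}.get(t,0)))
cv2.imwrite('pics/top0.png',ims[0][...,::-1]);cv2.imwrite('pics/side0.png',ims[1][...,::-1])
E
```

```text
top case 0.88 [296. 277.] [0.519 0.058 0.   ]
top keeper_block 0.77 [221. 268.] [0.529 0.223 0.052]
top pull 0.58 [338. 270.] [ 0.524 -0.035  0.088]
top brush 0.79 [461. 310.] [ 0.45  -0.325  0.   ]
top brush 0.29 [299. 276.] [0.521 0.05  0.   ]
top billet 0.96 [411. 203.] [ 0.704 -0.216  0.   ]
top billet 0.58 [336. 270.] [ 0.536 -0.035  0.   ]
top stone 0.8 [465. 228.] [ 0.644 -0.344  0.   ]
top gouge 0.94 [156. 284.] [0.494 0.387 0.   ]
side case 0.72 [344. 277.] [0.523 0.054 0.   ]
side keeper_block 0.65 [321. 331.] [0.523 0.229 0.052]
side pull 0.81 [360. 227.] [ 0.511 -0.026  0.088]
side brush 0.82 [409. 173.] [ 0.447 -0.328  0.   ]
side billet 0.72 [303. 178.] [ 0.713 -0.222 -0.   ]
side stone 0.76 [341. 153.] [ 0.643 -0.347  0.   ]
side gouge 0.87 [314. 424.] [0.485 0.397 0.   ]
```

View pics/top0.png

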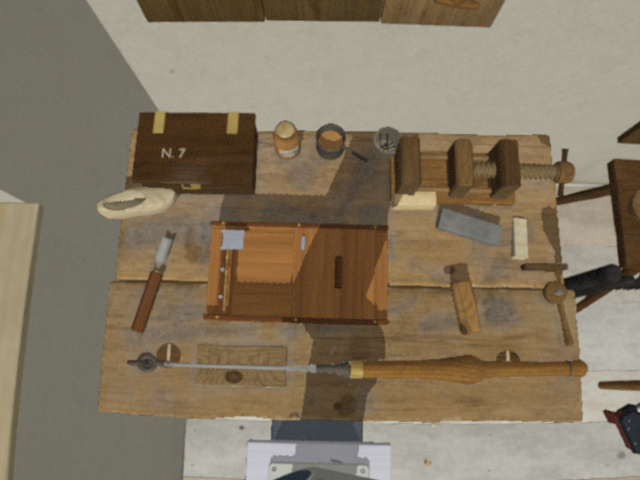

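View pics/side0.png

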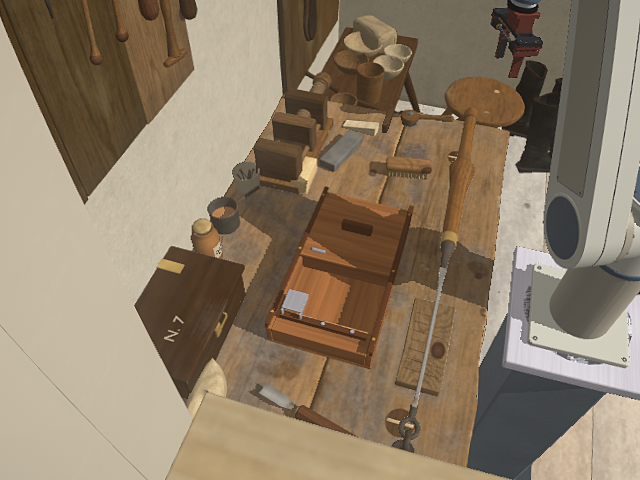

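```bash
python3 - <<'E'
from h import *
np.set_printoptions(precision=3,suppress=True)
S=dict(brush=(.45,-.325,.12,.02,.06),case=(.52,.055,.26,.04,.075))
for n in ['top','side']:
    c=get_calibration(n);z=np.load(f'{n}0.npz');uv,P=cloud(c,z['d'])
    print(n,'cam',-np.array(c['R']).T@c['t'])
    b=P[(abs(P[:,0]-.45)<.11)&(abs(P[:,1]+.325)<.08)&(P[:,2]>.025)&(P[:,2]<.06)]
    print('brush',len(b),b.min(0),b.max(0),np.median(b[:,2]),cv2.minAreaRect(b[:,:2].astype(np.float32)*1000))
    m=(abs(P[:,0]-.52)<.17)&(abs(P[:,1]-.055)<.24)
    for lo,hi in[(.045,.13),(.08,.13)]:
        b=P[m&(P[:,2]>lo)&(P[:,2]<hi)]; print('case',lo,len(b),cv2.minAreaRect(b[:,:2].astype(np.float32)*1000),b[:,2].max())
    b=P[(abs(P[:,0]-.5)<.06)&(abs(P[:,1]+.035)<.04)&(P[:,2]>.08)&(P[:,2]<.1)]
    print('pull',len(b),b.mean(0),cv2.minAreaRect(b[:,:2].astype(np.float32)*1000))
    b=P[(abs(P[:,0]-.58)<.07)&(P[:,1]>.1)&(P[:,1]<.25)&(P[:,2]>.08)&(P[:,2]<.1)]
    print('roller',len(b),b.min(0),b.max(0)) if len(b) else 0
    # cross bar
    for y in (-.5,-.3,-.1,.1,.3):
        b=P[(abs(P[:,1]-y)<.02)&(P[:,0]>.22)&(P[:,0]<.4)]
        if len(b): k=b[:,2].argmax(); print('bar',y,b[k])
im=np.load('top0.npz')['im'];cv2.imwrite('pics/crop.png',cv2.resize(im[190:350,190:510],None,fx=2.5,fy=2.5,interpolation=3)[...,::-1])
E
```

```text
top cam [0.37  0.011 1.095]
brush 1117 [ 0.341 -0.357  0.026] [ 0.514 -0.255  0.06 ] 0.03857678301290278 ((421.9108581542969, -317.4300537109375), (82.27023315429688, 186.90390014648438), 76.26319122314453)
case 0.045 12680 ((551.413330078125, 36.514801025390625), (434.643798828125, 278.26995849609375), 89.63075256347656) 0.09419783581982716
case 0.08 634 ((551.90576171875, 87.0277099609375), (280.7754211425781, 69.62397766113281), 76.60437774658203) 0.09419783581982716
pull 248 [ 0.523 -0.036  0.087] ((522.267822265625, -36.77353286743164), (69.95823669433594, 15.43347454071045), 0.6352492570877075)
roller 386 [0.569 0.173 0.081] [0.61  0.223 0.092]
bar -0.5 [ 0.225 -0.499  0.349]
bar -0.3 [ 0.318 -0.315  0.091]
bar -0.1 [ 0.319 -0.087  0.077]
bar 0.1 [0.319 0.11  0.078]
bar 0.3 [0.317 0.3   0.08 ]
side cam [0.367 0.728 0.972]
brush 659 [ 0.34  -0.353  0.025] [ 0.514 -0.247  0.06 ] 0.03701584268083531 ((420.27093505859375, -313.99652099609375), (87.14445495605469, 189.74818420410156), 74.84828186035156)
case 0.045 10792 ((551.0516967773438, 36.56733703613281), (439.9038391113281, 278.8505554199219), 89.69982147216797) 0.09127724014535996
case 0.08 638 ((551.0155029296875, 91.34180450439453), (287.760009765625, 67.95755767822266), 76.46569061279297) 0.09127724014535996
pull 206 [ 0.521 -0.033  0.086] ((521.1683959960938, -33.18595504760742), (18.924652099609375, 68.90927124023438), 88.94266510009766)
roller 432 [0.566 0.172 0.08 ] [0.608 0.226 0.091]
bar -0.5 [ 0.273 -0.515  0.39 ]
bar -0.3 [ 0.316 -0.316  0.088]
bar -0.1 [ 0.221 -0.11   0.624]
bar 0.1 [0.316 0.116 0.079]
bar 0.3 [0.314 0.288 0.081]
```

View pics/crop.png

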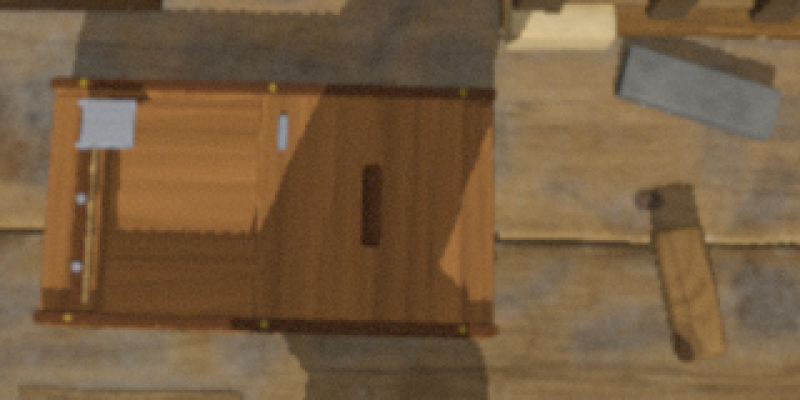

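```bash
python3 - <<'E'
from h import *
np.set_printoptions(precision=3,suppress=True)
for n in ['top','side']:
    c=get_calibration(n);z=np.load(f'{n}0.npz');uv,P=cloud(c,z['d'])
    b=P[(P[:,0]>.36)&(P[:,0]<.55)&(abs(P[:,1]+.325)<.1)&(P[:,2]>.03)&(P[:,2]<.05)]
    print(n,'brush',len(b),np.median(b[:,2]),cv2.minAreaRect(b[:,:2].astype(np.float32)*1000),b[:,:2].mean(0))
    C=P[(abs(P[:,0]-.52)<.125)&(abs(P[:,1]-.055)<.22)&(P[:,2]>.045)&(P[:,2]<.1)]
    print('case',cv2.minAreaRect(C[:,:2].astype(np.float32)*1000))
    for x in (.44,.48,.52,.55):
        b=P[(abs(P[:,0]-x)<.015)&(P[:,1]>.04)&(P[:,1]<.26)]
        h=[(round(y,3),round(float(np.median(s[:,2])),3)) for y in np.arange(.04,.26,.008) if len(s:=b[abs(b[:,1]-y)<.004])]
        print(x,[f'{y:.3f}:{1000*q:.0f}' for y,q in h])
    b=P[(abs(P[:,0]-.588)<.015)&(P[:,1]>.1)&(P[:,1]<.26)]
    print('rol',[f'{y:.3f}:{1000*np.median(s[:,2]):.0f}' for y in np.arange(.1,.26,.008) if len(s:=b[abs(b[:,1]-y)<.004])])
o=status.get_obs();R=Ro.from_rotvec(o['ee_rot']).as_matrix();print(R)
E
```

```text
top brush 1072 0.03855161440259796 ((453.615234375, -325.7255859375), (119.8285140991211, 48.07467269897461), 11.292805671691895) [ 0.452 -0.325]
case ((523.14208984375, 53.43717956542969), (401.1641540527344, 221.51048278808594), 89.63075256347656)
0.44 ['0.040:62', '0.048:61', '0.056:61', '0.064:60', '0.072:6', '0.080:6', '0.088:5', '0.096:6', '0.104:6', '0.112:5', '0.120:6', '0.128:6', '0.136:6', '0.144:5', '0.152:6', '0.160:5', '0.168:7', '0.176:6', '0.184:6', '0.192:5', '0.200:5', '0.208:47', '0.216:64', '0.224:56', '0.232:51', '0.240:51', '0.248:51', '0.256:49']
0.48 ['0.040:62', '0.048:62', '0.056:62', '0.064:61', '0.072:6', '0.080:6', '0.088:6', '0.096:6', '0.104:6', '0.112:5', '0.120:5', '0.128:6', '0.136:5', '0.144:6', '0.152:6', '0.160:6', '0.168:6', '0.176:5', '0.184:6', '0.192:5', '0.200:6', '0.208:49', '0.216:65', '0.224:65', '0.232:52', '0.240:52', '0.248:52', '0.256:49']
0.52 ['0.040:63', '0.048:62', '0.056:61', '0.064:61', '0.072:5', '0.080:6', '0.088:5', '0.096:6', '0.104:5', '0.112:6', '0.120:5', '0.128:6', '0.136:6', '0.144:5', '0.152:6', '0.160:6', '0.168:6', '0.
[... 1719 characters left out ...]
8:6', '0.176:6', '0.208:63', '0.216:65', '0.224:62', '0.232:51', '0.240:51', '0.248:51', '0.256:21']
0.55 ['0.040:61', '0.048:62', '0.056:26', '0.064:55', '0.072:5', '0.080:5', '0.088:6', '0.096:5', '0.104:6', '0.112:5', '0.120:5', '0.128:6', '0.136:6', '0.144:6', '0.152:5', '0.160:6', '0.168:5', '0.176:5', '0.208:63', '0.216:65', '0.224:61', '0.232:51', '0.240:51', '0.248:51', '0.256:23']
rol ['0.100:5', '0.108:5', '0.116:6', '0.124:6', '0.132:6', '0.140:6', '0.148:6', '0.156:5', '0.164:5', '0.172:8', '0.180:86', '0.188:87', '0.196:86', '0.204:87', '0.212:85', '0.220:65', '0.228:52', '0.236:51', '0.244:51', '0.252:30']
[[ 0.908  0.418  0.   ]
 [ 0.418 -0.908 -0.   ]
 [ 0.     0.    -1.   ]]
```

```bash
python3 -m crank '[[[0.04,-0.02,0.01,0,0,3],[0.09,-0.045,0.02,0,0,6],[0.14,-0.07,0.03,0,0,9],[0.19,-0.095,0.04,0,0,12],[0.235,-0.12,0.06,0,0,13.7],[0.265,-0.136,0.08,0,0,13.7],[0.275,-0.141,0.09,0,0,13.7],[0.275,-0.141,0.09,0,0,13.7]]]' -1
python3 - <<'E'
from h import *
np.set_printoptions(precision=4,suppress=True)
o=status.get_obs();c=get_calibration('wrist');im,d=grab_frame('wrist')
cv2.imwrite('pics/w1.png',im[...,::-1]);uv,P=cloud(c,d)
b=P[(P[:,0]>.36)&(P[:,0]<.55)&(abs(P[:,1]+.325)<.1)&(P[:,2]>.03)&(P[:,2]<.05)]
print('brush',len(b),np.median(b[:,2]),cv2.minAreaRect(b[:,:2].astype(np.float32)*1000))
print(o['position'],Ro.from_rotvec(o['ee_rot']).as_matrix(),landmark_of('brush','wrist')[:2])
E
```

```text
time: 1.95
position: [0.4522, -0.3242, 0.1432]
ee_rot: [-3.126, -0.304, 0.001]
ft_force: [-0.3, -0.6, 0.0]
finger_gap: 0.0876
grasp_force: 0.0
brush 7715 0.038476510946819725 ((453.06329345703125, -324.0716552734375), (117.95777893066406, 45.93468475341797), 10.636311531066895)
[ 0.4522 -0.3242  0.1432] [[ 0.9813  0.1927 -0.001 ]
 [ 0.1927 -0.9813  0.0006]
 [-0.0009 -0.0007 -1.    ]] [{'xy': [320.1, 228.4], 'score': 0.61}]
```

View pics/w1.png

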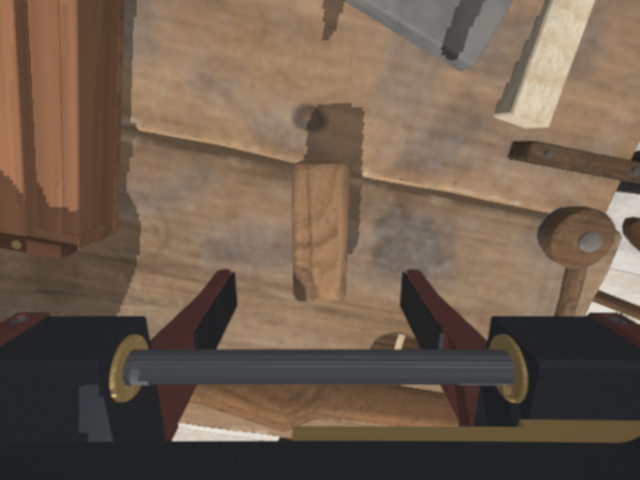

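```bash
python3 -m crank '[[[0,0,0.03,0,0,0],[0,0,0.065,0,0,0],[0,0,0.095,0,0,0],[0,0,0.112,0,0,0],[0,0,0.118,0,0,0],[0,0,0.118,0,0,0]]]' -1
python3 -m crank '[[[0,0,0,0,0,0],[0,0,0,0,0,0],[0,0,0,0,0,0],[0,0,0,0,0,0],[0,0,0,0,0,0],[0,0,0,0,0,0]]]' 1 20
```

```text
time: 2.8
position: [0.4525, -0.325, 0.0261]
ee_rot: [3.127, 0.301, 0.001]
ft_force: [-0.0, -0.4, 0.4]
finger_gap: 0.0875
grasp_force: 0.0
time: 3.55
position: [0.4524, -0.3245, 0.0258]
ee_rot: [3.127, 0.302, 0.0]
ft_force: [-0.7, 0.4, 1.3]
finger_gap: 0.0453
grasp_force: 20.0
```

```bash
python3 -m crank '[[[0,0,-0.02,0,0,0],[0,0,-0.05,0,0,0],[0,0,-0.085,0,0,0],[0.005,-0.015,-0.11,0,0,0],[0.015,-0.04,-0.12,0,0,0],[0.03,-0.08,-0.125,0,0,2],[0.045,-0.125,-0.125,0,0,4],[0.062,-0.172,-0.125,0,0,6],[0.08,-0.22,-0.125,0,0,8],[0.097,-0.27,-0.125,0,0,10]]]'
python3 -m crank '[[[0.019,-0.043,0,0,0,1.3],[0.038,-0.085,0,0,0,1.3],[0.05,-0.12,0,0,0,1.3],[0.056,-0.145,0,0,0,1.3],[0.056,-0.152,0,0,0,1.3],[0.056,-0.152,0,0,0,1.3]]]'
python3 - <<'E'
from h import *
np.set_printoptions(precision=4,suppress=True)
o=status.get_obs();print(o['position'],Ro.from_rotvec(o['ee_rot']).as_matrix(),o['ft_force'])
ims=[grab_frame(n)[0] for n in('side','wrist')]
cv2.imwrite('pics/c2.png',np.hstack([ims[0][150:400,200:500],cv2.resize(ims[1],(333,250))])[...,::-1])
E
```

```text
time: 4.8
position: [0.4961, -0.0394, 0.1519]
ee_rot: [3.141, 0.026, 0.002]
ft_force: [0.7, 0.6, -0.6]
finger_gap: 0.0456
grasp_force: 20.0
time: 5.55
position: [0.5486, 0.112, 0.1511]
ee_rot: [3.141, -0.006, -0.0]
ft_force: [-0.4, -0.7, -1.7]
finger_gap: 0.0454
grasp_force: 20.0
[0.5486 0.112  0.1511] [[ 1.     -0.0039 -0.0001]
 [-0.0039 -1.     -0.0002]
 [-0.0001  0.0002 -1.    ]] [-0.3785 -0.6661 -1.7256]
```

View pics/c2.png

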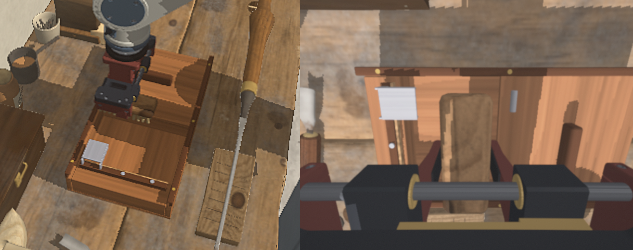

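The brush is held straight, aligned with the case (wrist view, brush about (465,150) in the composite). Correcting xy, then lowering.

```bash
python3 -m crank '[[[-0.014,-0.01,0,0,0,0],[-0.026,-0.02,0.005,0,0,0],[-0.026,-0.02,0.03,0,0,0],[-0.026,-0.02,0.06,0,0,0],[-0.026,-0.02,0.085,0,0,0],[-0.026,-0.02,0.103,0,0,0],[-0.026,-0.02,0.112,0,0,0],[-0.026,-0.02,0.116,0,0,0],[-0.026,-0.02,0.117,0,0,0]]]'
python3 -m crank '[[[0,0,0.001,0,0,0],[0,0,0.001,0,0,0],[0,0,0.001,0,0,0],[0,0,0.001,0,0,0]]]' -0.4
```

```text
time: 6.78
position: [0.5234, 0.1323, 0.034]
ee_rot: [-3.141, 0.007, -0.001]
ft_force: [-0.0, 0.1, -1.7]
finger_gap: 0.0453
grasp_force: 20.0
time: 7.28
position: [0.5233, 0.1322, 0.0328]
ee_rot: [-3.142, 0.007, -0.0]
ft_force: [-0.7, -0.4, 0.4]
finger_gap: 0.0615
grasp_force: 0.0
```

```bash
python3 -m crank '[[[0,0,-0.025,0,0,0],[0,0,-0.065,0,0,0],[0,0,-0.105,0,0,0],[-0.001,0.025,-0.12,0,0,0],[-0.001,0.07,-0.12,0,0,0],[-0.001,0.12,-0.12,0,0,0],[-0.001,0.165,-0.12,0,0,0],[-0.001,0.193,-0.12,0,0,0],[-0.001,0.203,-0.12,0,0,0],[-0.001,0.203,-0.12,0,0,0]]]' -0.4
python3 - <<'E'
from h import *
np.set_printoptions(precision=4,suppress=True)
o=status.get_obs();print(o['position'],Ro.from_rotvec(o['ee_rot']).as_matrix()[1])
ims=[]
for n in('side','top'):
    c=get_calibration(n);im,d=grab_frame(n);uv,P=cloud(c,d);ims.append(im)
    b=P[(abs(P[:,0]-.5225)<.09)&(P[:,1]>.075)&(P[:,1]<.168)&(P[:,2]>.02)&(P[:,2]<.1)]
    print(n,len(b),np.median(b[:,2]),np.percentile(b[:,2],[2,98]),cv2.minAreaRect(b[:,:2].astype(np.float32)*1000))
    b=P[(abs(P[:,0]-.52)<.05)&(abs(P[:,1]+.035)<.03)&(P[:,2]>.08)&(P[:,2]<.1)]
    print('pull',len(b),b.mean(0) if len(b) else 0)
cv2.imwrite('pics/c3.png',np.hstack([ims[0][150:400,200:500],ims[1][180:430,180:480]])[...,::-1])
E
python3 -m crank '[[[0,0,0,0,0,0],[0,0,0,0,0,0]]]' 1 40
```

```text
time: 8.52
position: [0.5212, -0.0708, 0.1527]
ee_rot: [-3.141, 0.009, 0.0]
ft_force: [0.4, -0.1, -0.0]
finger_gap: 0.0614
grasp_force: 0.0
[ 0.5212 -0.0708  0.1527] [-0.0055 -1.      0.0002]
side 1115 0.043712040039106996 [0.0306 0.0479] ((523.8880615234375, 133.26658630371094), (48.4948844909668, 118.22315979003906), 88.4267578125)
pull 209 [ 0.5212 -0.0325  0.0861]
top 1067 0.044249092416954704 [0.038  0.0484] ((525.9722900390625, 130.8125762939453), (46.12212371826172, 120.51917266845703), 89.40662384033203)
pull 0 0
time: 8.88
position: [0.5213, -0.07, 0.1527]
ee_rot: [-3.142, 0.005, 0.0]
ft_force: [0.4, -0.4, -0.3]
finger_gap: 0.045
grasp_force: 0.0
```

View pics/c3.png

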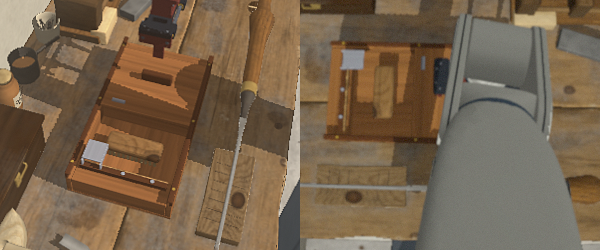

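The brush lies flat in the compartment (about (135,145) left, (383,90) right). Now closing the fingers and descending behind the pull.

```bash
python3 -m crank '[[[0,0.005,0.015,0,0,0],[0,0.005,0.035,0,0,0],[0,0.005,0.055,0,0,0],[0,0.005,0.068,0,0,0],[0,0.005,0.074,0,0,0],[0,0.005,0.074,0,0,0],[0,0.005,0.074,0,0,0]]]' 1 40
```

```text
time: 9.75
position: [0.5217, -0.0759, 0.0792]
ee_rot: [3.141, -0.007, 0.002]
ft_force: [-0.0, 0.2, -0.4]
finger_gap: 0.0004
grasp_force: 0.0
```

```bash
python3 -m crank '[[[0,-0.005,0,0,0,0],[0,-0.011,0,0,0,0],[0,-0.015,0,0,0,0],[0,-0.018,0,0,0,0],[0,-0.021,0,0,0,0],[0,-0.024,0,0,0,0],[0,-0.028,0,0,0,0],[0,-0.033,0,0,0,0],[0,-0.038,0,0,0,0]]]'
python3 - <<'E'
from h import *
c=get_calibration('side');im,d=grab_frame('side');uv,P=cloud(c,d)
b=P[(abs(P[:,0]-.52)<.05)&(abs(P[:,1]+.02)<.04)&(P[:,2]>.08)&(P[:,2]<.092)];print(b[:,1].mean(),np.percentile(b[:,1],[2,98]))
E
```

```text
time: 10.88
position: [0.5214, -0.0376, 0.0787]
ee_rot: [3.141, -0.007, 0.0]
ft_force: [0.1, -2.9, -0.6]
finger_gap: 0.0006
grasp_force: 1.6
-0.016604155749239367 [-0.0275603  -0.00986205]
```

```bash
python3 -m crank '[[[0,-0.007,0,0,0,0],[0,-0.015,0,0,0,0],[0,-0.024,0,0,0,0],[0,-0.033,0,0,0,0],[0,-0.042,0,0,0,0],[0,-0.051,0,0,0,0],[0,-0.06,0,0,0,0],[0,-0.068,0,0,0,0],[0,-0.075,0,0,0,0],[0,-0.08,0,0,0,0]]]'
python3 -m crank '[[[0,-0.003,0,0,0,0],[0,-0.006,0,0,0,0],[0,-0.008,0,0,0,0],[0,-0.0095,0,0,0,0],[0,-0.011,0,0,0,0]]]'
python3 - <<'E'
from h import *
c=get_calibration('side');im,d=grab_frame('side');uv,P=cloud(c,d)
m=(abs(P[:,0]-.49)<.03)
for lo,hi,a,b_ in[(.057,.063,.1,.2),(.063,.07,.195,.24)]:
    b=P[m&(P[:,2]>lo)&(P[:,2]<hi)&(P[:,1]>a)&(P[:,1]<b_)]
    if len(b):print(lo,np.percentile(b[:,1],[2,50,98]))
E
```

```text
time: 12.18
position: [0.5219, 0.0428, 0.0787]
ee_rot: [-3.141, 0.007, -0.001]
ft_force: [2.3, -3.8, -1.8]
finger_gap: 0.0004
grasp_force: 1.5
time: 12.8
position: [0.5218, 0.0533, 0.0787]
ee_rot: [-3.142, 0.007, 0.0]
ft_force: [0.1, -1.8, 0.4]
finger_gap: 0.0006
grasp_force: 0.8
0.057 [0.10156255 0.1374143  0.17092871]
0.063 [0.21192348 0.2208477  0.22754141]
```

```bash
python3 -m crank '[[[0,-0.0013,0,0,0,0],[0,-0.0025,0,0,0,0],[0,-0.0038,0,0,0,0],[0,-0.005,0,0,0,0],[0,-0.0063,0,0,0,0],[0,-0.0075,0,0,0,0],[0,-0.0088,0,0,0,0],[0,-0.01,0,0,0,0]]]'
python3 -m crank '[[[0,-0.0013,0,0,0,0],[0,-0.0025,0,0,0,0],[0,-0.0038,0,0,0,0],[0,-0.005,0,0,0,0],[0,-0.0063,0,0,0,0],[0,-0.0075,0,0,0,0],[0,-0.0088,0,0,0,0]]]'
```

```text
time: 13.85
position: [0.5218, 0.0633, 0.0786]
ee_rot: [-3.142, 0.007, 0.0]
ft_force: [0.3, -0.3, 0.5]
finger_gap: 0.0004
grasp_force: 0.7
time: 14.72
position: [0.5218, 0.0721, 0.0786]
ee_rot: [3.142, -0.007, -0.0]
ft_force: [-0.2, -1.0, 1.7]
finger_gap: 0.0004
grasp_force: 0.7
```

```bash
for i in 1; do python3 -m crank '[[[0,-0.0013,0,0,0,0],[0,-0.0025,0,0,0,0],[0,-0.0038,0,0,0,0]]]'; done
python3 -m crank '[[[0,-0.0013,0,0,0,0],[0,-0.0025,0,0,0,0]]]'
```

```text
time: 15.1
position: [0.5219, 0.0759, 0.0787]
ee_rot: [3.142, -0.007, -0.0]
ft_force: [0.8, -1.8, 0.0]
finger_gap: 0.0002
grasp_force: 0.7
time: 15.35
position: [0.5219, 0.0784, 0.0787]
ee_rot: [-3.142, 0.007, 0.0]
ft_force: [-0.5, -1.8, -0.1]
finger_gap: 0.0001
grasp_force: 0.7
```

```bash
python3 -m crank '[[[0,-0.0013,0,0,0,0],[0,-0.0025,0,0,0,0]]]'
python3 -m crank '[[[0,-0.0013,0,0,0,0],[0,-0.0025,0,0,0,0]]]'
```

```text
time: 15.6
position: [0.5219, 0.0809, 0.0787]
ee_rot: [3.142, -0.007, -0.0]
ft_force: [-0.7, -1.5, 0.2]
finger_gap: 0.0004
grasp_force: 0.7
time: 15.85
position: [0.5219, 0.0832, 0.0787]
ee_rot: [3.141, -0.007, -0.0]
ft_force: [-0.2, -5.5, -0.2]
finger_gap: 0.0001
grasp_force: 3.1
```

```bash
python3 -m crank '[[[0,-0.0013,0,0,0,0],[0,-0.0025,0,0,0,0]]]'
python3 -m crank '[[[0,-0.0013,0,0,0,0],[0,-0.0025,0,0,0,0]]]'
```

```text
time: 16.1
position: [0.5219, 0.085, 0.0787]
ee_rot: [3.14, -0.007, -0.0]
ft_force: [-0.1, -6.5, 1.0]
finger_gap: 0.0005
grasp_force: 3.5
time: 16.35
position: [0.5219, 0.0879, 0.0786]
ee_rot: [3.141, -0.007, -0.0]
ft_force: [0.1, -3.5, 1.4]
finger_gap: 0.0005
grasp_force: 2.0
```

```bash
python3 -m crank '[[[0,-0.0012,0,0,0,0]]]'
python3 -m crank '[[[0,-0.0012,0,0,0,0]]]'
```

```text
time: 16.48
position: [0.5219, 0.0895, 0.0786]
ee_rot: [3.142, -0.007, -0.0]
ft_force: [0.2, -2.8, -0.4]
finger_gap: 0.0003
grasp_force: 1.3
time: 16.6
position: [0.522, 0.091, 0.0787]
ee_rot: [-3.141, 0.007, -0.0]
ft_force: [0.4, -0.9, 0.3]
finger_gap: 0.0006
grasp_force: 0.5
```

```bash
python3 -m crank '[[[0,-0.0012,0,0,0,0]]]'
python3 -m crank '[[[0,-0.0010,0,0,0,0]]]'
```

```text
time: 16.73
position: [0.5221, 0.0923, 0.0787]
ee_rot: [-3.141, 0.007, -0.0]
ft_force: [0.7, 0.2, -0.1]
finger_gap: 0.0004
grasp_force: 0.0
time: 16.85
position: [0.5222, 0.093, 0.0787]
ee_rot: [3.141, -0.006, 0.001]
ft_force: [0.1, -5.7, -0.7]
finger_gap: 0.0006
grasp_force: 2.9
```

```bash
python3 -m crank '[[[0,-0.0006,0,0,0,0],[0,-0.0006,0,0,0,0]]]'
```

```text
time: 17.1
position: [0.5222, 0.093, 0.0788]
ee_rot: [3.141, -0.007, 0.0]
ft_force: [0.6, -5.7, 0.8]
finger_gap: 0.0009
grasp_force: 2.7
```

```bash
python3 -m crank '[[[0,-0.0008,0,0,0,0],[0,-0.0008,0,0,0,0]]]'
```

```text
time: 17.35
position: [0.5222, 0.0931, 0.0788]
ee_rot: [3.14, -0.006, 0.0]
ft_force: [0.7, -10.5, 1.2]
finger_gap: 0.0008
grasp_force: 5.2
```

The hatch is against the buffer: 10 N and no further motion. Backing off and checking.

```bash
python3 -m crank '[[[0,0.004,0,0,0,0],[0,0.012,0,0,0,0],[0,0.02,-0.02,0,0,0],[0,0.03,-0.06,0,0,0],[0,0.06,-0.1,0,0,0],[0,0.11,-0.12,0,0,0],[0,0.16,-0.13,0,0,0],[0,0.21,-0.13,0,0,0],[0,0.25,-0.13,0,0,0],[0,0.26,-0.13,0,0,0]]]'
python3 - <<'E'
from h import *
ims=[]
for n in('side','top'):
    c=get_calibration(n);im,d=grab_frame(n);uv,P=cloud(c,d);ims.append(im)
    b=P[(abs(P[:,0]-.52)<.045)&(abs(P[:,1]-.11)<.04)&(P[:,2]>.08)&(P[:,2]<.092)];print(n,'pull',b.mean(0),np.percentile(b[:,1],[2,98]))
    m=abs(P[:,0]-.49)<.03
    print([f'{y:.3f}:{1000*np.median(s[:,2]):.0f}' for y in np.arange(.18,.24,.004) if len(s:=P[m&(abs(P[:,1]-y)<.002)])])
cv2.imwrite('pics/c4.png',np.hstack([cv2.resize(ims[0][230:380,240:430],None,fx=2,fy=2),cv2.resize(ims[1][200:350,190:400],None,fx=2,fy=2)])[...,::-1])
E
```

```text
time: 18.6
position: [0.5206, -0.1677, 0.2087]
ee_rot: [-3.141, 0.012, -0.001]
ft_force: [0.1, 0.4, -0.6]
finger_gap: 0.0001
grasp_force: 0.0
side pull [0.52245565 0.11243209 0.08623441] [0.10271899 0.1193146 ]
['0.180:61', '0.184:61', '0.188:62', '0.192:62', '0.196:61', '0.200:61', '0.204:61', '0.208:61', '0.212:63', '0.216:65', '0.220:65', '0.224:64', '0.228:56', '0.232:51', '0.236:51']
top pull [0.52288749 0.10844346 0.08684809] [0.10083011 0.11653866]
['0.180:62', '0.184:62', '0.188:62', '0.192:62', '0.196:62', '0.200:62', '0.204:62', '0.208:61', '0.212:63', '0.216:66', '0.220:65', '0.224:65', '0.228:53', '0.232:52', '0.236:51']
```

View pics/c4.png

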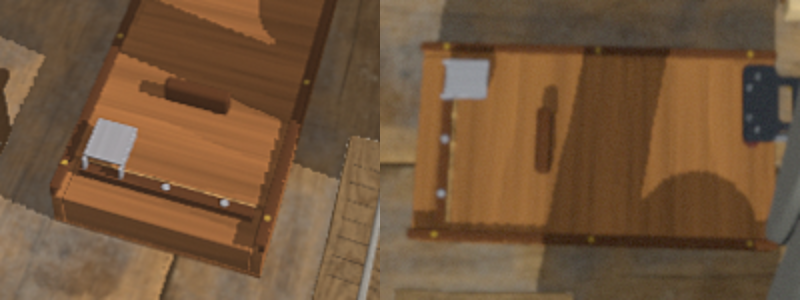

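The hatch is closed against the buffer bar (edge at about (450,160) in the right half), and the pull stayed at y ≈ 0.110 after I let go.

```bash
python3 -c "
from cell import r
print(r.finish_job())"
```

```text
the job is handed in; nothing more can be done
None
```

The brush is flat in the case and the hatch is shut and caught, pressed to about 10 N on the cork buffer; it stayed home when I let go. The billet, whetstone and gouge were never approached, and the job was handed in at about 19 s.

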